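# Lay the model house on its back against the batten

## Task

Push the standing model house over backwards so that it lies on its plain back wall with the door side facing up, then push it sideways along the bench until its long side lies snug and straight against the wooden batten, ready for its front to be tiled. Only push with the fingers: do not pick the house up or carry it, and leave everything else on the bench where it stands. Finish clear of everything.

Things in the scene. Friction and masses are not known exactly. Their poses are not given: they have to be found in the camera images.
- house: Pale wood model house, 0.3 kg, loose, standing left or right of the batten. 50 mm deep (own x), 60 wide (own y), 105 high (own z) plus stepped gables flush with front and back, to 150 in all; no eaves. Origin: centre of underside; z up to the gables; x from the front (dark door and windows, roughly towards the robot) to the plain back. Lying on its back, x points down and the origin is 25 mm up.
- house_mid (a point): Point inside the house, 75 mm along its z from the underside, same axes. When it lies: middle of its 150 mm length, 25 mm above the bench, 30 mm from each long side. The centre of mass is 15 to 20 mm from it, towards the foot.
- house_push (a point): Point on the front wall, centred, 100 mm above the underside (own x -25 mm). Pushed backwards here, the standing house tips over its back bottom edge without sliding and falls by itself beyond about 25 degrees of lean. Same axes as the house.
- batten: Straight strip of brown wood fixed to the bench, 260 mm long (own x, roughly away from the robot), 20 wide (own y), 18 high. Origin: centre of its underside. The house starts 40 to 80 mm from its long face. A house lying snug against it has its centre line 40 mm from the batten's centre line.
- glue: Bystander: white glue bottle, 52 mm across, 140 mm high, loose, standing on the batten's other side from the house. Origin: centre of underside.
- jar: Bystander: amber jar with black cap, 54 mm across, 75 mm high, loose. Origin: centre of underside.
- spire: Bystander: blue ceramic model spire, 64 mm across the foot, 100 mm high, loose. Origin: centre of underside.
- tree: Bystander: small model tree on a round 56 mm foot, 106 mm high, loose. Origin: centre of underside.
- brush: Bystander: brush 170 mm long, lying on the bench at the far left, loose. Origin: underside.
- carton: Bystander: closed carton 70 x 100 x 45 mm high, loose, at the far right. Origin: centre of underside.

How it is judged:
By the outcome, as a careful person would: the job done as asked, in the order asked, and still so for the second after the job is handed in, with the robot touching nothing.
It also fails if it takes over 64 s, if anything falls off the work surface, if the arm or the gripper's body presses on something with over 40 N, if the wrist force passes 120 N, or if a joint passes its speed limit or range.

## Robot

A 6-joint arm with a two-finger parallel gripper is mounted at the origin on the work surface. World frame = base frame: x ahead of the robot, y to its left, z up, the work surface at z = 0. Lengths are in m, angles in rad, forces in N, time in s.
With the tool pointing down it reaches from about 0.4 to 0.825 m from the base axis. Payload 7 kg.
Tool frame: the origin (TCP) lies on the mounting face of the last link; the fingertips stand arm.tcp_to_tips ahead of it and the grasp point (between the pads) lies 159 mm ahead of it (arm.tcp_to_tips is the distance from the TCP to the fingertips, in m); z points along the fingers, y is the direction in which the jaws open and shut (so a half turn about z gives the same grasp; the last joint's range is limited). The gripper opens to 88 mm and grips with 3 to 60 N. Pads are 19 mm wide; open, the fingers measure 130 mm over their backs; the gripper's body (78 mm by 193 mm) begins 47 mm behind the grasp point.
Start: joints at [-0.85, 0.359, 0.012, 0, -1.224, -0.288], TCP at [0.283, -0.613, 0.405] pointing down, gripper open.
Joint ranges: [-3.07, 3.07], [-1.43, 2.12], [-1.02, 1.25], [-3.03, 1.67], [-3.05, -0], [-3.03, 3.03]. Speed limits (rad/s): [2.39, 2.39, 3.01, 3.14, 3.14, 3.14].

## Interface

Orientations are given as [roll, pitch, yaw] about the fixed x, y, z axes, in that order (R = Rz(yaw) Ry(pitch) Rx(roll)).
In Python, from station import arm, cams, job_done, finder gives the robot as it stands.
- The arm moves only by the tool play_rows, never from a script. Its argument "targets" is a list that holds one entry, the list of rows, each a list of 4 numbers: the shift along the tool's x, y, z in m, then the turn about the tool's z in degrees. A call has 1 to 5 rows; each row is the pose to reach, as a shift and turn from the pose commanded when the call began, along the tool's axes at that moment; what a row does not reach only later rows make up. A row lasts 1/8 s, in which the tool goes at most 62.5 mm and 10.7 degrees, less where a joint would pass 70% of its speed; a pose out of reach is approached as far as the arm can. A call with a gripper value outside its range is refused whole. "grip" is the closure in counts, from 0 (fully open) to 255 (shut), set as the call begins (left out, the last holds). The fingers move at their own pace and stop on an object; "newtons" is the grip in N (left out, the last holds). Time passes only in rows, so rows that repeat a pose let the fingers close. It gives the time, the measured TCP pose, the force and the opening at its end, in the units of the state.
- arm.get_state(): the state, without advancing time (a new reading comes with each control period).
- cams.grab_frame(name): name is "side" or "top" or "wrist"; returns (picture, depth): 384x512x3 uint8, red, green, blue; 384x512 float32, m along the optical axis (not along the pixel's ray), 0 where there is no reading.
- cams.camera_params(name): a dict with "intrinsics" (3x3 intrinsics, pixels), "D" ([k1, k2, p1, p2, k3] as OpenCV has them; the pictures are not rectified), "position" and "attitude" of the camera in the world. Camera axes: x right, y down, z forward; pixel columns grow to the right and rows downward; lengths in m; the calibration is good to about 2 mm. A picture is of the moment at which its call begins: read the wrist's pose just before it. camera_params takes no time and is no camera call; for the wrist camera it gives the pose at the moment of the call.
- job_done(): hands the job in, once; it reports no verdict.
Trained networks look in the newest picture that a camera, given by its name, has taken for a name from the list of things; names that differ only in an ending like _2 or _b are one class to them, and where a whole thing is asked for, a point or a joint stands for the part that bears it (a point fixed in the world has none). Each returns a list of dicts, best first, with "score" (0 to 1); they miss things now and then, are a little off and sometimes report something else, mostly with a low value. They report only what shows in the picture. A call takes as long as a camera call.
- finder.find_in(camera, query): "xyz" ([x, y, z] in m, in world coordinates, good to about 4 mm: the middle of the surface that is visible of it).
- finder.masks_of(camera, query): "mask" (384x512 bool, what is visible of it).
The state is a dict: "t": time; "q": joint angles; "qd": joint speeds; "joint_efforts": joint torques, N m; "eef_pos": TCP position; "ee_rot": TCP orientation; "force": force on the tool from outside, world axes, zero at the start; "moment": the same for the moment, N m; "width": finger opening in m.
Only numpy, scipy, OpenCV 4.12 (cv2) and the standard library are available. Lean on these libraries where they do the work, as an engineer would, in place of code of your own. Each camera call takes 0.05 s, during which the arm holds its last target. There are 200 camera calls.

## Working session

There is one attempt and no reset: what is moved stays moved. The work goes in short steps, Python scripts to look and compute and a tool call to move; the robot and the scene stay as the last step left them, time stands still between calls to the robot, and variables do not carry over. Pictures are saved under pics/ and viewed, about 8 in all and at most 12, crops included, and the job is handed in when it is done.

Besides the shell and the picture viewer there is one more tool, called after "Emit:" in YAML: its name, and indented under it one key for each argument. play_rows: Moves the arm, as the interface text tells. Its arguments: {"type":"object","properties":{"targets":{"type":"array","items":{"type":"array","items":{"type":"array","items":{"type":"number"}}}},"grip":{"type":"number"},"newtons":{"type":"number"}},"required":["targets"]}

```bash
mkdir -p pics; ls; cat > h.py <<'E'
import numpy as np, cv2
from station import arm, cams, finder
from scipy.spatial.transform import Rotation as R
def save(n,f):
    p,d=cams.grab_frame(n); cv2.imwrite(f,p[:,:,::-1]); return p,d
def cloud(n,d,mask=None):
    c=cams.camera_params(n); K=np.array(c["intrinsics"]);D=np.array(c["D"])
    m=(d>0) if mask is None else (mask&(d>0))
    v,u=np.nonzero(m)
    xy=cv2.undistortPoints(np.stack([u,v],1).astype(float)[:,None],K,D)[:,0]
    z=d[v,u]; P=np.c_[xy*z[:,None],z]
    A=np.array(c["attitude"])
    Rm=A if A.shape==(3,3) else (R.from_euler('xyz',A).as_matrix() if A.size==3 else R.from_quat(A).as_matrix())
    return P@Rm.T+np.array(c["position"])
E
python3 - <<'E'
from h import *
s=arm.get_state(); print({k:np.round(v,3) for k,v in s.items()}, arm.tcp_to_tips)
print(cams.camera_params("top"))
p,d=save("top","pics/top1.png")
for n in ["house","house_push","batten","glue","jar","spire","tree","brush","carton"]:
    r=finder.find_in("top",n); print(n,[(np.round(a["xyz"],3),round(a["score"],2)) for a in r[:2]])
for n in ["house","batten","glue","tree","jar","spire"]:
    r=finder.masks_of("top",n)
    if r:
        P=cloud("top",d,r[0]["mask"]); print(n,len(P),np.percentile(P,[2,50,98],axis=0).round(3).tolist())
save("side","pics/side1.png")
E
```

```text
pics
{'t': np.float64(0.0), 'q': array([-0.85 ,  0.359,  0.011, -0.   , -1.224, -0.288]), 'qd': array([ 0.   , -0.001, -0.001,  0.   ,  0.001,  0.001]), 'joint_efforts': array([-1.0000e-03, -5.8272e+01,  2.9306e+01,  6.9970e+00,  7.0000e-03,
       -0.0000e+00]), 'eef_pos': array([ 0.283, -0.613,  0.404]), 'ee_rot': array([ 3.14 , -0.   , -2.709]), 'force': array([-0.043,  0.121, -0.692]), 'moment': array([ 0.057,  0.012, -0.029]), 'width': np.float64(0.088)} 0.1781
{'intrinsics': array([[369.36627627,   0.        , 259.36017912],
       [  0.        , 369.36627627, 190.03123615],
       [  0.        ,   0.        ,   1.        ]]), 'D': array([-0.00022017,  0.        ,  0.        ,  0.        ,  0.        ]), 'position': array([0.51145964, 0.00159547, 1.20308933]), 'attitude': array([-3.06245773,  0.01830102, -1.59488052])}
house []
house_push [(array([ 0.542, -0.116,  0.124]), 0.56), (array([0.486, 0.378, 0.073]), 0.39)]
batten [(array([ 0.609, -0.026,  0.019]), 0.94)]
glue [(array([0.536, 0.093, 0.099]), 0.72)]
jar [(array([0.486, 0.379, 0.074]), 0.71)]
spire [(array([ 0.506, -0.376,  0.022]), 0.81)]
tree [(array([ 0.77 , -0.051,  0.095]), 0.86)]
brush [(array([0.665, 0.356, 0.015]), 0.62)]
carton [(array([ 0.659, -0.347,  0.045]), 0.9)]
house 414 [[0.515, -0.149, 0.0], [0.54, -0.114, 0.121], [0.565, -0.089, 0.15]]
batten 389 [[0.487, -0.045, 0.012], [0.592, -0.024, 0.018], [0.721, -0.001, 0.022]]
glue 249 [[0.512, 0.074, 0.027], [0.535, 0.094, 0.097], [0.56, 0.122, 0.142]]
tree 352 [[0.752, -0.078, 0.003], [0.773, -0.05, 0.091], [0.805, -0.025, 0.106]]
jar 305 [[0.464, 0.365, 0.011], [0.487, 0.38, 0.072], [0.51, 0.409, 0.078]]
spire 281 [[0.481, -0.407, 0.007], [0.507, -0.379, 0.028], [0.533, -0.362, 0.096]]
```

View pics/top1.png

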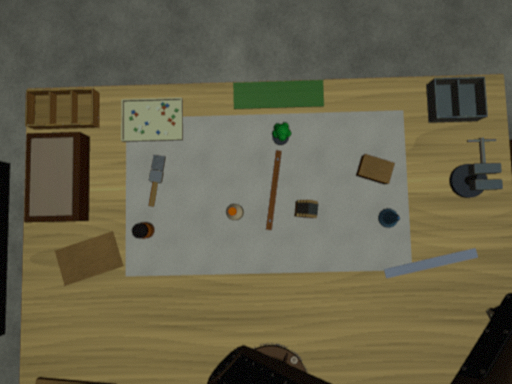

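View pics/side1.png

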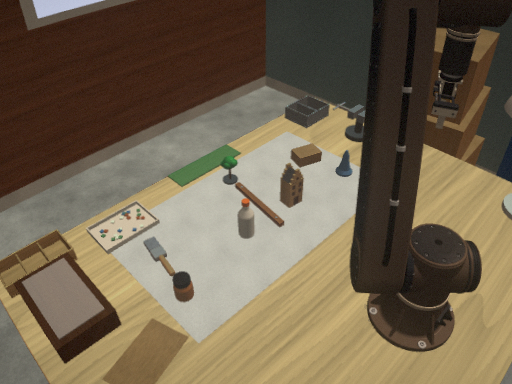

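```bash
python3 - <<'E'
from h import *
p,d=cams.grab_frame("top")
P=cloud("top",d)
for nm,lo,hi in [("house",(.48,-.19,.04),(.62,-.05,.17)),("hi",(.48,-.19,.143),(.62,-.05,.17)),("mid",(.48,-.19,.095),(.62,-.05,.115)),("batten",(.4,-.08,.012),(.73,.06,.025)),("tree",(.7,-.12,.01),(.85,.02,.15)),("treetop",(.7,-.12,.05),(.85,.02,.15))]:
    Q=P[np.all((P>lo)&(P<hi),1)]
    (c,s,a)=cv2.minAreaRect(Q[:,:2].astype(np.float32)*1000)
    print(nm,len(Q),np.round(c,1),np.round(s,1),round(a,1),Q.min(0).round(3),Q.max(0).round(3))
E
```

```text
house 394 [ 538.9 -120.7] [62.  50.2] 84.3 [ 0.512 -0.153  0.041] [ 0.566 -0.088  0.154]
hi 36 [ 539.3 -121.1] [14.7 49.1] 84.5 [ 0.515 -0.13   0.144] [ 0.563 -0.112  0.154]
mid 88 [ 538.9 -120.3] [62.  48.4] 82.5 [ 0.512 -0.153  0.095] [ 0.566 -0.09   0.115]
batten 483 [603.3 -24.1] [ 19.9 255.4] 81.2 [ 0.477 -0.052  0.012] [0.728 0.003 0.024]
tree 346 [754.5 -52.1] [ 58.9 106.9] 88.6 [ 0.702 -0.082  0.01 ] [ 0.808 -0.023  0.108]
treetop 271 [777.7 -52.9] [59.1 58.1] 83.4 [ 0.749 -0.082  0.072] [ 0.808 -0.023  0.108]
```

The top picture shows the house at about (306,209), right of the batten, which runs from (278,150) to (269,230). The tree is at (282,132), past the batten's far end, and the glue is at (235,212). The side picture confirms the house is standing with its front towards the robot. I'll move to a point in front of the house, high, with the fingers shut.

Emit:
play_rows:
  targets:
    - [[-0.06,0.06,0,8],[-0.1,0.1,0,16],[-0.14,0.14,0,24],[-0.18,0.18,0,30.5],[-0.22,0.22,0,30.5]]
  grip: 255
  newtons: 20

```text
t: 1.52
eef_pos: [0.3908, -0.3189, 0.405]
ee_rot: [-3.141, 0.001, 3.04]
force: [1.3, 0.2, 0.0]
width: 0.0434
```

```bash
cat >> h.py <<'E'
def to(xyz,yaw):
    "shift and turn (deg) from the present pose to a TCP target, tool down"
    s=arm.get_state(); Rm=R.from_euler('xyz',s["ee_rot"]); dy=(np.degrees(s["ee_rot"][2])-yaw+180)%360-180
    return np.round(Rm.inv().apply(np.array(xyz)-s["eef_pos"]),4), round(dy,1)
E
python3 - <<'E'
from h import *
s=arm.get_state(); print(s["t"],s["eef_pos"],np.degrees(s["ee_rot"]),s["width"],s["q"])
print(to([.464,-.113,.405],174.3))
E
```

```text
1.525 [ 0.3908218  -0.31892711  0.4049954 ] [-1.79986081e+02  5.21588970e-02  1.74197133e+02] 0.04338881536261789 [-2.94378329e-01  7.51891845e-02 -3.56032967e-01  7.01813188e-05
 -1.13863413e+00 -1.37772662e+00]
(array([-0.052 ,  0.2123, -0.    ]), np.float64(-0.1))
```

Emit:
play_rows:
  targets:
    - [[-0.014,0.06,0,0],[-0.028,0.115,0,0],[-0.042,0.165,0,0],[-0.052,0.212,0,0],[-0.052,0.212,0,0]]

```text
t: 2.15
eef_pos: [0.4641, -0.1125, 0.405]
ee_rot: [3.141, 0.001, 3.046]
force: [-0.1, -0.2, 0.1]
width: 0.0006
```

```bash
python3 - <<'E'
from h import *
s=arm.get_state(); print(s["t"],s["eef_pos"],np.degrees(s["ee_rot"]),s["width"])
p,d=save("wrist","pics/w1.png"); P=cloud("wrist",d)
for lo,hi in [((.48,-.19,.125),(.62,-.05,.17)),((.48,-.19,.04),(.62,-.05,.17)),((.48,-.19,.03),(.62,-.05,.1))]:
    Q=P[np.all((P>lo)&(P<hi),1)]
    if len(Q)<9: print(len(Q)); continue
    c,sz,a=cv2.minAreaRect(Q[:,:2].astype(np.float32)*1000); print(len(Q),np.round(c,1),np.round(sz,1),round(a,1))
print(to([.464,-.113,.28],174.3))
E
```

```text
2.15 [ 0.46413237 -0.11249997  0.40496534] [1.79981089e+02 5.10352195e-02 1.74531583e+02] 0.0005586425361952487
68 [ 540.1 -121.6] [ 5.5 51.6] 89.7
616 [ 528.4 -129. ] [54.7 56.6] 59.6
670 [ 514.1 -120.9] [59.8  2.2] 83.6
(array([-0.0002,  0.0007,  0.1249]), np.float64(0.2))
```

View pics/w1.png

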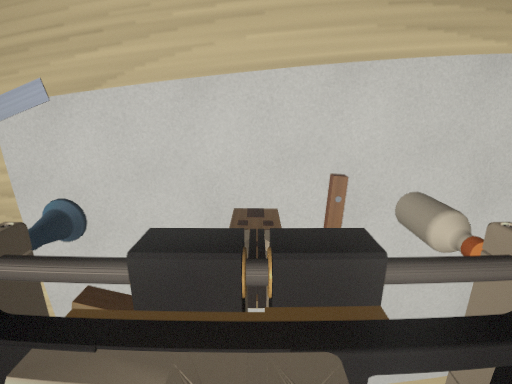

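The wrist picture shows the house front and gable just ahead of the shut fingers, at about (255,215). Its front wall measures (0.514,-0.121) with a yaw of about -6°, which agrees with the top view. I'll descend and push.

Emit:
play_rows:
  targets:
    - [[0,0.0005,0.05,0.7],[0,0.0005,0.09,0.7],[0,0.0005,0.12,0.7],[0,0.0005,0.125,0.7],[0,0.0005,0.125,0.7]]

```text
t: 2.82
eef_pos: [0.4636, -0.115, 0.2803]
ee_rot: [-3.141, 0.0, 3.029]
force: [0.5, -0.9, 1.1]
width: 0.0005
```

Emit:
play_rows:
  targets:
    - [[-0.015,0,0,0],[-0.026,0,0,0],[-0.034,0,0,0],[-0.04,0,0,0],[-0.045,0,0,0]]

```text
t: 3.45
eef_pos: [0.5082, -0.1196, 0.2795]
ee_rot: [-3.141, -0.001, 3.03]
force: [-1.1, 0.6, 1.6]
width: 0.0002
```

Emit:
play_rows:
  targets:
    - [[-0.006,0,0,0],[-0.012,0,0,0],[-0.018,0,0,0],[-0.024,0,0,0],[-0.03,0,0,0]]

```text
t: 4.08
eef_pos: [0.5384, -0.1229, 0.2796]
ee_rot: [3.142, 0.0, 3.03]
force: [-0.4, -1.1, 0.2]
width: 0.0004
```

```bash
python3 - <<'E'
from h import *
save("side","pics/side2.png"); im=cv2.imread("pics/side2.png"); cv2.imwrite("pics/side2c.png",cv2.resize(im[110:260,190:390],None,fx=3,fy=3))
E
```

```text
(no output)
```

View pics/side2c.png

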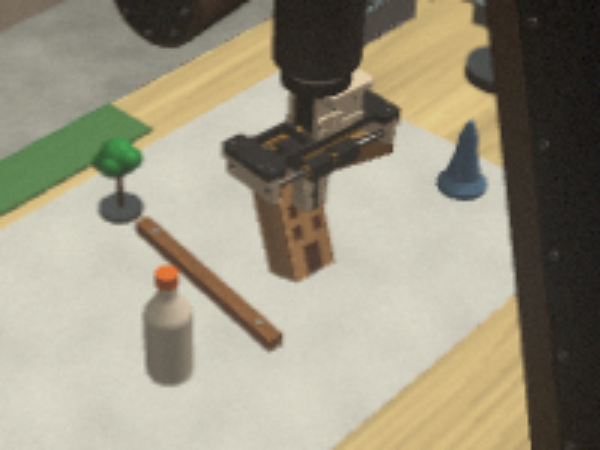

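The cropped picture shows the house leaning back cleanly with its foot still in place, at about (305,265). I'll keep pushing.

Emit:
play_rows:
  targets:
    - [[-0.006,0,0,0],[-0.012,0,0,0],[-0.017,0,0,0],[-0.022,0,0,0],[-0.026,0,0,0]]

```text
t: 4.75
eef_pos: [0.5641, -0.1258, 0.2797]
ee_rot: [-3.142, 0.0, 3.03]
force: [0.3, 0.2, -0.4]
width: 0.0003
```

Emit:
play_rows:
  targets:
    - [[0.0,0,0,0],[0.0,0,0,0],[0.0,0,0,0],[0.0,0,-0.03,0],[0.0,0,-0.06,0]]

```text
t: 5.38
eef_pos: [0.5635, -0.1257, 0.3402]
ee_rot: [-3.141, -0.001, 3.03]
force: [0.6, -0.1, 0.8]
width: 0.0001
```

```bash
python3 - <<'E'
from h import *
save("side","pics/side3.png"); im=cv2.imread("pics/side3.png"); cv2.imwrite("pics/side3c.png",cv2.resize(im[110:260,190:390],None,fx=3,fy=3))
print(arm.get_state()["eef_pos"])
E
```

```text
[ 0.56472987 -0.12590474  0.34480295]
```

View pics/side3c.png

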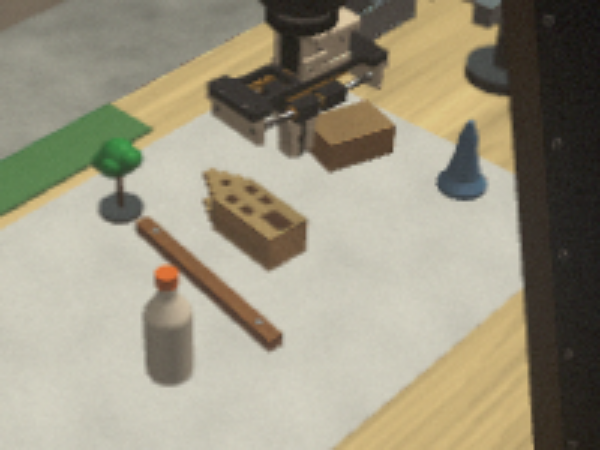

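The house lies on its back with the door side up, its foot at about (290,245) and its gable at about (210,190). Next I'll go to its right side, turn the tool and measure the house and batten.

Emit:
play_rows:
  targets:
    - [[0,0.02,-0.04,-10],[-0.01,0.05,-0.04,-20],[-0.02,0.08,-0.04,-30],[-0.03,0.1,-0.04,-40],[-0.034,0.105,-0.04,-50]]
  grip: 70

```text
t: 6.05
eef_pos: [0.6097, -0.024, 0.3795]
ee_rot: [3.142, 0.0, -2.374]
force: [-0.1, -0.3, 0.3]
width: 0.0447
```

```bash
python3 - <<'E'
from h import *
print(arm.get_state()["eef_pos"],to([.610,-.227,.385],-98.5))
E
```

```text
[ 0.6096662  -0.02395416  0.3794604 ] (array([ 0.1408, -0.1463, -0.0056]), np.float64(-37.5))
```

Emit:
play_rows:
  targets:
    - [[0.035,-0.037,0,-10],[0.07,-0.073,0,-20],[0.105,-0.11,0,-30],[0.141,-0.146,0,-37.5],[0.141,-0.146,0,-37.5]]

```text
t: 6.68
eef_pos: [0.6072, -0.2313, 0.3791]
ee_rot: [3.141, -0.0, -1.728]
force: [-0.0, 0.3, -0.5]
width: 0.0636
```

```bash
cat > m.py <<'E'
from h import *
def measure(cam):
    p,d=cams.grab_frame(cam); P=cloud(cam,d)
    for nm,lo,hi in [("house",(.5,-.25,.044),(.76,-.0,.06)),("batten",(.4,-.08,.0145),(.74,.06,.023))]:
        Q=P[np.all((P>lo)&(P<hi),1)]
        if nm=="batten":
            Q=Q[np.abs((Q[:,1]+.024)+.149*(Q[:,0]-.603))<.016]
        if len(Q)<20: print(nm,len(Q)); continue
        c,s,a=cv2.minAreaRect(Q[:,:2].astype(np.float32)*1000)
        v=cv2.fitLine(Q[:,:2].astype(np.float32),cv2.DIST_L2,0,.001,.001).ravel()
        print(cam,nm,len(Q),np.round(c,1),np.round(s,1),round(a,1),"pca",round(np.degrees(np.arctan(v[1]/v[0])),2),Q[:,2].mean().round(4))
E
python3 - <<'E'
from m import *
s=arm.get_state(); print(s["eef_pos"],np.degrees(s["ee_rot"]),s["width"])
measure("top"); measure("wrist"); measure("side")
p,d=save("wrist","pics/w2.png")
E
```

```text
[ 0.60716152 -0.23129124  0.37906404] [ 1.79954728e+02 -1.86782443e-02 -9.90192150e+01] 0.06356190914603764
house 0
batten 0
wrist house 1948 [ 626.2 -131.4] [ 60.7 119.3] 83.6 pca -2.19 0.0491
batten 0
side house 410 [ 642.  -128.9] [ 62.2 152.6] 83.8 pca -6.42 0.0494
side batten 288 [606.5 -22.2] [ 24.  262.6] 81.1 pca -8.57 0.0176
```

View pics/w2.png

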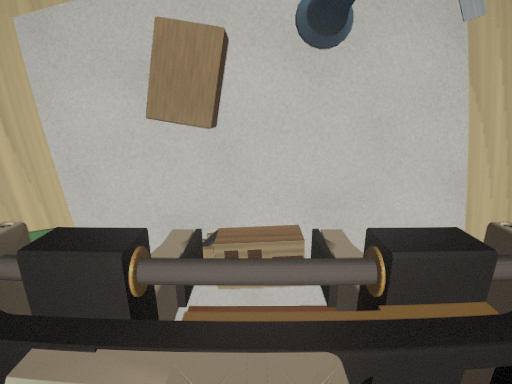

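The wrist picture shows the house lying ahead of the fingers, at about (255,255), and the carton well clear at (187,72). The house needs about 60 mm of sideways push and roughly -2° of turn. I'll descend and push with both fingertips.

Emit:
play_rows:
  targets:
    - [[0,0,0.06,-0.4],[0,0,0.12,-0.4],[0,0,0.16,-0.4],[0,0,0.18,-0.4],[0,0,0.186,-0.4]]

```text
t: 7.5
eef_pos: [0.6077, -0.2269, 0.1923]
ee_rot: [3.139, -0.0, -1.718]
force: [0.7, 0.5, 0.4]
width: 0.0638
```

Emit:
play_rows:
  targets:
    - [[-0.015,0,0,0],[-0.03,0,0,0],[-0.042,0,0,0],[-0.05,0,0,0],[-0.055,0,0,0]]

```text
t: 8.12
eef_pos: [0.6161, -0.1731, 0.194]
ee_rot: [-3.141, 0.0, -1.719]
force: [-1.3, -1.9, 1.3]
width: 0.0636
```

Emit:
play_rows:
  targets:
    - [[-0.006,0,0,0],[-0.012,0,0,0],[-0.018,0,0,0],[-0.024,0,0,0],[-0.03,0,0,0]]

```text
t: 8.75
eef_pos: [0.6205, -0.1439, 0.1938]
ee_rot: [-3.141, -0.0, -1.719]
force: [0.3, -3.5, 2.9]
width: 0.0634
```

```bash
python3 - <<'E'
from m import *
s=arm.get_state(); print(s["eef_pos"],np.degrees(s["ee_rot"]),s["force"])
measure("side"); measure("top")
E
```

```text
[ 0.62049871 -0.14386794  0.19379127] [-1.79987389e+02 -6.96627007e-03 -9.85058517e+01] [ 0.25259897 -3.51687638  2.94217159]
side house 445 [ 644.8 -111.1] [ 81.6 155.2] 80.7 pca -9.79 0.0495
side batten 284 [606.6 -21.9] [ 23.  262.6] 81.2 pca -8.83 0.0176
top house 65 [582.  -82.7] [34.8 18.9] 88.8 pca -89.82 0.0497
top batten 136 [605.7 -24.4] [ 19.5 258.4] 81.3 pca -8.07 0.0178
```

Emit:
play_rows:
  targets:
    - [[-0.006,0,0,0],[-0.012,0,0,0],[-0.018,0,0,0],[-0.024,0,0,0],[-0.028,0,0,0]]

```text
t: 9.48
eef_pos: [0.6245, -0.1159, 0.1935]
ee_rot: [3.141, 0.0, -1.719]
force: [-0.3, -1.7, -0.2]
width: 0.0635
```

Emit:
play_rows:
  targets:
    - [[-0.001,0,0,0],[-0.002,0,0,0],[-0.003,0,0,0],[-0.004,0,0,0],[-0.005,0,0,0]]

```text
t: 10.1
eef_pos: [0.6252, -0.1114, 0.1936]
ee_rot: [3.141, 0.0, -1.719]
force: [-0.4, -1.5, -0.8]
width: 0.0636
```

```bash
python3 - <<'E'
from m import *
s=arm.get_state(); print(s["eef_pos"],np.degrees(s["ee_rot"]),s["force"])
measure("side"); save("side","pics/side4.png"); im=cv2.imread("pics/side4.png"); cv2.imwrite("pics/side4c.png",cv2.resize(im[130:250,200:340],None,fx=4,fy=4))
E
```

```text
[ 0.62520193 -0.11141921  0.19356579] [ 1.79988505e+02  1.29554158e-03 -9.85102395e+01] [-0.43483375 -1.50370585 -0.76976989]
side house 457 [645.8 -73.9] [ 82.8 155.3] 65.7 pca -10.61 0.0496
side batten 313 [606.1 -25. ] [ 28.8 263.1] 80.8 pca -9.18 0.0178
```

View pics/side4c.png

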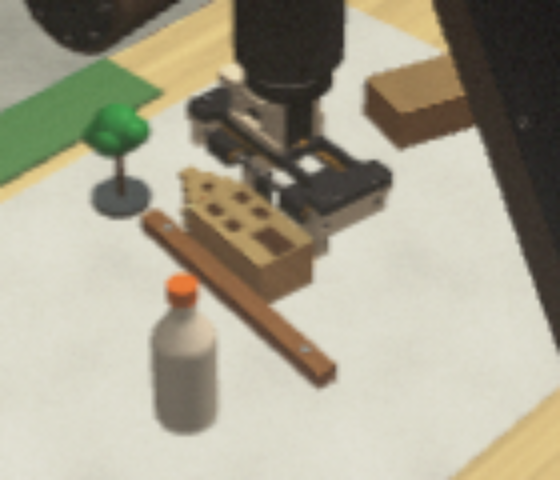

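The picture shows the house just short of the batten, with the foot corner at about (262,290). The force is still low, so I'll creep on until it rises.

Emit:
play_rows:
  targets:
    - [[-0.001,0,0,0],[-0.002,0,0,0],[-0.003,0,0,0],[-0.004,0,0,0],[-0.005,0,0,0]]

```text
t: 10.82
eef_pos: [0.6254, -0.1096, 0.1942]
ee_rot: [3.14, -0.004, -1.721]
force: [-1.9, -25.3, 3.3]
width: 0.0637
```

Emit:
play_rows:
  targets:
    - [[-0.0005,0,0,0],[-0.001,0,0,0],[-0.0015,0,0,0],[-0.002,0,0,0],[-0.002,0,0,0]]

```text
t: 11.45
eef_pos: [0.6255, -0.1092, 0.1945]
ee_rot: [3.14, -0.005, -1.721]
force: [-2.1, -29.0, 3.8]
width: 0.0636
```

There is firm contact at 29 N. I'll back off straight, then rise.

Emit:
play_rows:
  targets:
    - [[0.005,0,0,0],[0.02,0,0,0],[0.045,0,0,0],[0.065,0,0,0],[0.075,0,0,0]]

```text
t: 12.08
eef_pos: [0.6151, -0.1798, 0.1936]
ee_rot: [-3.141, 0.0, -1.72]
force: [0.4, 0.3, 0.3]
width: 0.0635
```

Emit:
play_rows:
  targets:
    - [[0,0,-0.05,0],[0,0,-0.1,0],[0,0,-0.15,0],[0.03,0,-0.2,0],[0.09,0,-0.2,0]]

```text
t: 12.7
eef_pos: [0.6033, -0.2673, 0.3996]
ee_rot: [-3.132, -0.001, -1.715]
force: [1.2, -1.0, -0.1]
width: 0.0634
```

Emit:
play_rows:
  targets:
    - [[0.05,0,0,0],[0.1,0.03,0,0],[0.13,0.08,0,0],[0.15,0.13,0,0],[0.15,0.16,0,0]]

```text
t: 13.32
eef_pos: [0.4191, -0.3932, 0.3937]
ee_rot: [3.142, 0.0, -1.721]
force: [0.2, -0.8, -0.4]
width: 0.0638
```

```bash
python3 - <<'E'
from m import *
s=arm.get_state(); print(s["t"],s["eef_pos"],s["force"])
for k in range(2): measure("side"); measure("top")
for n in ["glue","jar","spire","tree","brush","carton"]:
    r=finder.find_in("top",n); print(n,[(np.round(a["xyz"],3),round(a["score"],2)) for a in r[:1]])
a,_=cams.grab_frame("top"); b,_=cams.grab_frame("side")
cv2.imwrite("pics/end.png",np.vstack([cv2.resize(a[130:250,190:350],None,fx=3.5,fy=3.5)[:300],cv2.resize(b[150:235,200:360],None,fx=3.5,fy=3.5)])[:,:,::-1])
E
```

```text
13.325 [ 0.41905498 -0.39317016  0.39368318] [ 0.17852645 -0.78718324 -0.40033135]
side house 439 [651.5 -69.8] [ 63.7 156.5] 81.8 pca -8.65 0.0492
side batten 315 [606.9 -24.9] [ 28.3 260.4] 81.1 pca -9.21 0.0179
top house 780 [650.9 -72. ] [ 59.8 150.2] 81.4 pca -8.59 0.0492
top batten 439 [605.3 -24.6] [ 20.  259.4] 81.4 pca -8.76 0.0178
side house 427 [650.1 -68.4] [ 62.2 152.9] 81.1 pca -8.63 0.0495
side batten 305 [605.7 -23.9] [ 26.8 260.7] 80.8 pca -9.17 0.0177
top house 771 [650.7 -71.9] [ 59.9 149.6] 81.5 pca -8.6 0.0492
top batten 433 [605.5 -24.4] [ 20.  259.7] 81.2 pca -8.63 0.0177
glue [(array([0.534, 0.093, 0.098]), 0.47)]
jar [(array([0.485, 0.378, 0.077]), 0.59)]
spire []
tree [(array([ 0.771, -0.052,  0.095]), 0.74)]
brush [(array([0.665, 0.356, 0.015]), 0.86)]
carton [(array([ 0.657, -0.345,  0.046]), 0.68)]
```

View pics/end.png

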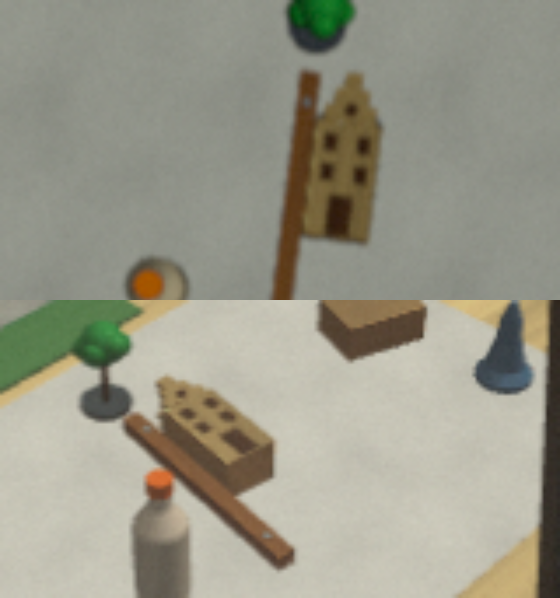

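The final picture shows the house lying door side up, flush along the batten, with no visible gap in either view. From the top camera its centre line is 40.0 mm from the batten's, and both lie at -8.6°.

```bash
python3 -c "
from h import *
from station import job_done
cams.grab_frame('side'); r=finder.find_in('side','spire'); print(r[:1]); print(job_done())"
```

```text
[{'xyz': [0.4977, -0.3774, 0.0299], 'score': 0.55}]
the job is handed in; nothing more can be done
None
```

I tipped the house onto its back with the shut fingers, then pushed it sideways with both fingertips until it lay against the batten. I stopped at about 29 N, backed off, and handed the job in at about 14 s.

**Final position:** the last top-camera check put the house's centre line 40.0 mm from the batten's, with both at about -8.6°. The side camera agreed to within a few mm and about 0.5°. The pictures show the house lying door side up with no gap.

**Other things on the bench:** the glue, jar, tree, brush and carton were all found within 2 mm of where they started. The network missed the spire in the last top picture. The side camera found it 8 mm from its first top-view reading. I never touched it, and I put the difference down to the two cameras seeing different parts of it.

**A slip on the way:** I got the sign wrong on one move, so the raised gripper went left over the batten before I corrected it. It touched nothing.

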